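# Hold a well plate up to the reader window and rack it again

### The job

Take the shallow well plate out of the leaning rack, lift it up to the plate reader and hold it there, standing upright as it stood, wells toward the reader, centred on and flat against the sprung window frame, pressed in gently (about 5 N, so that the frame gives roughly half its travel and never bottoms out) and still for a full two seconds. Then stand the plate back in its own bay of the rack, leaning on the backrest as it was, and let go. Leave the deep plate and the other things on the bench undisturbed.

Things in the scene. Friction and masses are not known exactly. Their poses are not given: they have to be found in the camera images.
- plate_rack: grey base 130 x 300 x 10 mm, fixed, with two 100 mm wide aluminium bays 170 mm apart along its y, holding the two plates either way round. Origin: centre of its underside; x away from the robot at yaw 0. Plates stand on a bay's ledge, tops leaning 28 deg toward -x on a backrest reaching 74 mm up the plate; a 13 mm lip bounds the ledge 49 mm in front of the backrest; no side cheeks.
- shallow_plate_mid (a point): centre of the shallow well plate: white, 6 x 4 wells, 20 mm thick, 85.5 mm wide, 128 mm tall standing on a short edge, 80 to 170 g. x: thickness direction, out of the well side; y: across the width; z: up along the length, at start leaning 28 deg from vertical. Bottom edge on the ledge at z -64 mm, free top edge at +64 mm; only the upper 54 mm stands clear of the backrest.
- shallow_plate: the same plate; origin at the middle of the bottom edge of its back (the side without wells); axes as for shallow_plate_mid, which lies at x +10 mm, z +64 mm from here.
- deep_plate_mid (a point): centre of the deep well plate, alike but 44 mm thick; stands in the other bay and stays there.
- reader: plate reader, fixed: white foot 150 x 130 mm, grey column, white head that leans over toward the robot. Origin on the bench straight under the point window; x away from the robot at yaw 0. A stiff grey telescopic snout comes out of the head's front and carries a black sprung window frame, 90 mm wide and 52 mm high.
- reader_head: the reader's fixed head, origin and axes as point window; housing 104 mm wide, 66 mm high, beginning 60 mm along x. In each run the snout is pushed in by another, unreported 0 to 30 mm, so the window frame is met 0 to 30 mm along x from the origin: find it by touch. The frame then gives on a spring, 0.8 N per mm over 14 mm (11 N), and is hard after that.
- window (a point): centre of the window frame's front face with the snout fully out, 200 mm above the bench. x points into the head, 35 deg upward from level (the frame faces the robot and downward); y level, along the 90 mm; z along the 52 mm, leaning 35 deg from vertical toward the robot. The plate is well presented with its centre on this x axis and its x, y, z parallel to these.
- bottle_mid (a point): middle of a closed bottle, 60 mm across and 94 mm tall, a bystander near the work (half-way up).
- beaker_mid (a point): middle of a small beaker, 46 mm across and 58 mm tall, a bystander (half-way up).
- timer_mid (a point): middle of a white bench timer, 62 x 66 x 20 mm, a bystander (half-way up).
There are look-alikes about, which are no part of the job. Leave any yellow look-alike of the shallow_plate alone.

How it is judged:
By the outcome, as a careful person would: the job done as asked, in the order asked, and still so for the second after the job is handed in, with the robot touching nothing.
It also fails if it takes over 64 s, if anything falls off the work surface, if the arm or the gripper's body presses on something with over 40 N, if the wrist force passes 120 N, or if a joint passes its speed limit or range.

### The arm

A 6-joint arm with a two-finger parallel gripper is mounted at the origin on a cart in front of the work surface, level with it; the furniture and walls round the work are solid. World frame = base frame: x ahead of the robot, y to its left, z up, the work surface at z = 0. Lengths are in m, angles in rad, forces in N, time in s.
With the tool pointing down it reaches from about 0.35 to 0.975 m from the base axis. Payload 4.9 kg.
Tool frame: the origin (TCP) lies at the very end of the fingers, on their centre line; the grasp point (between the pads) lies 19 mm behind it; z points along the fingers, y is the line along which they close (so a half turn about z gives the same grasp; the last joint's range is limited). The gripper opens to 85 mm and grips with 20 to 120 N. Pads are 22 mm wide; open, the fingers measure 114 mm over their backs; the gripper's body (76 mm by 85 mm) begins 54 mm behind the grasp point. The pads swing forward as they close: fully open they stand 13 mm farther back than shut.
Start: joints at [1.127, 0.053, 1.613, -0, 1.476, -0.119], TCP at [0.199, 0.592, 0.231] pointing down, gripper open.
Joint ranges: [-3.01, 3.01], [-1.01, 2.22], [0.06, 2.58], [-1.02, 4.17], [0.09, 2.62], [-3.14, 3.14]. Speed limits (rad/s): [2.57, 2.57, 3.14, 3.14, 3.14, 3.14].

### API

Orientations are given as a unit quaternion [w, x, y, z].
In Python, from plant import manip, vision, order gives the robot as it stands.
- The arm moves only by the tool play_rows, never from a script. Its argument "steps" is a list that holds one entry, the list of rows, each a list of 6 numbers: the shift along the tool's x, y, z in mm, then the turn, a rotation vector about the tool's x, y, z in degrees. A call has 1 to 12 rows; each row is the pose to reach, as a shift and turn from the pose commanded when the call began, along the tool's axes at that moment; what a row does not reach only later rows make up. A row lasts 1/12 s, in which the tool goes at most 41.7 mm and 7.16 degrees, less where a joint would pass 70% of its speed; a pose out of reach is approached as far as the arm can. A call with a gripper value outside its range is refused whole. "claw" is the gripper's target within -1 to 1 (fully open at 1, half-way at 0, shut at -1), set as the call begins (left out, the last holds). The fingers move at their own pace and stop on an object; the grip force is fixed at half the most. Time passes only in rows, so rows that repeat a pose let the fingers close. It gives the time, the measured TCP pose, the force, the opening and the grip force at its end, in the units of the state.
- manip.state(): the state, without advancing time (a new reading comes with each control period).
- vision.grab_frame(name): name is "scene" or "top" or "wrist"; returns (picture, depth): 384x512x3 uint8, blue, green, red; 384x512 float32, m along the optical axis (not along the pixel's ray), 0 where there is no reading.
- vision.camera_info(name): a dict with "K" (3x3 intrinsics, pixels), "k1" (the pictures are not rectified: a ray, as slopes to the right and down, at radius r is drawn at 1 + k1 r^2 times it, then the intrinsics apply), "eye" and "orientation" of the camera in the world; the wrist camera has in their place "T_tool_cam" (4x4, takes a point from camera to tool coordinates, whose origin is the TCP and whose axes are the flange's). Camera axes: x right, y down, z forward; pixel columns grow to the right and rows downward; lengths in m; the calibration is good to about 2 mm. A picture is of the moment at which its call begins: read the wrist's pose just before it. camera_info takes no time and is no camera call.
- order.job_done(): hands the job in; it is judged then, once.
The state is a dict: "time": time; "joint_pos": joint angles; "joint_vel": joint speeds; "joint_efforts": joint torques, N m; "tool_pos": TCP position; "tool_rot": TCP orientation; "contact_force": force on the tool from outside, world axes, zero at the start; "ft_torque": the same for the moment, N m; "gripper_width": opening from 0.0 (shut) to 1.0 (fully open); "grasp_force": force on a finger pad.
Only numpy, scipy, OpenCV 4.12 (cv2) and the standard library are available. Lean on these libraries where they do the work, as an engineer would, in place of code of your own. Each camera call takes 0.05 s, during which the arm holds its last target. There are 200 camera calls.

## Working session

There is one attempt and no reset: what is moved stays moved. The work goes in short steps, Python scripts to look and compute and a tool call to move; the robot and the scene stay as the last step left them, time stands still between calls to the robot, and variables do not carry over. Pictures are saved under pics/ and viewed, at most 10 in all, crops included, and the job is handed in when it is done.

Besides the shell and the picture viewer there is one more tool, called after "Emit:" as name(argument=value, ...), one argument or row to a line, values as JSON. play_rows: Moves the arm, as the interface text tells. Its arguments: {"type":"object","properties":{"steps":{"type":"array"},"claw":{"type":"number"}},"required":["steps"]}

```bash
ls; mkdir -p pics; cat > h.py <<'E'
import numpy as np, cv2
from scipy.spatial.transform import Rotation as R
from plant import manip, vision, order
def rot(q): return R.from_quat([q[1],q[2],q[3],q[0]])
E
python3 - <<'E'
from h import *
s=manip.state(); print(s)
for n in ("scene","top","wrist"):
    p,d=vision.grab_frame(n); np.savez(f"pics/{n}0.npz",p=p,d=d)
    cv2.imwrite(f"pics/{n}0.png",p); print(n,vision.camera_info(n))
a=cv2.imread("pics/scene0.png");b=cv2.imread("pics/top0.png")
E
```

```text
pics
{'time': 0.0, 'joint_pos': array([ 1.12700004e+00,  5.33634275e-02,  1.61430649e+00,  2.62999990e-06,
        1.47602901e+00, -1.19005585e-01]), 'joint_vel': array([-0.00155355, -0.00150935, -0.00060594,  0.00129062,  0.00048669,
        0.00066023]), 'joint_efforts': array([-1.40383530e-03, -3.93688309e+01, -3.70173776e+01, -2.45503761e-04,
        7.10455875e-03, -5.10372288e-06]), 'tool_pos': array([0.19917102, 0.59174383, 0.23005151]), 'tool_rot': array([-2.93714375e-04,  1.61682537e-01,  9.86842261e-01, -1.01134701e-03]), 'contact_force': array([-0.0458856 , -0.08705486, -0.09031482]), 'ft_torque': array([-0.01807743, -0.01394654,  0.03812666]), 'grasp_force': 0.0, 'gripper_width': 1.0027598827887427}
scene {'K': array([[389.26412269,   0.        , 251.38626513],
       [  0.        , 389.26412269, 191.01390985],
       [  0.        ,   0.        ,   1.        ]]), 'k1': -0.10198818515227671, 'eye': array([ 0.03215388, -0.33123008,  0.83294723]), 'orientation': array([-0.30130284,  0.84972434, -0.4065172 ,  0.14808416])}
top {'K': array([[390.37922197,   0.        , 255.98921039],
       [  0.        , 390.37922197, 192.90713856],
       [  0.        ,   0.        ,   1.        ]]), 'k1': -0.03180625538938215, 'eye': array([ 0.37586133, -0.00175836,  1.03691549]), 'orientation': array([-0.04669471,  0.71505577, -0.69673394,  0.03281261])}
wrist {'K': array([[279.44566943,   0.        , 256.78704055],
       [  0.        , 279.44566943, 192.79941321],
       [  0.        ,   0.        ,   1.        ]]), 'k1': -0.06449849827931899, 'T_tool_cam': array([[-2.32527492e-04, -9.52766069e-01, -3.03705061e-01,
         7.65024449e-02],
       [ 9.99999836e-01, -3.80561871e-04,  4.28241079e-04,
        -1.21066408e-04],
       [-5.23592136e-04, -3.03704912e-01,  9.52766001e-01,
        -1.41844921e-01],
       [ 0.00000000e+00,  0.00000000e+00,  0.00000000e+00,
         1.00000000e+00]])}
```

View pics/scene0.png

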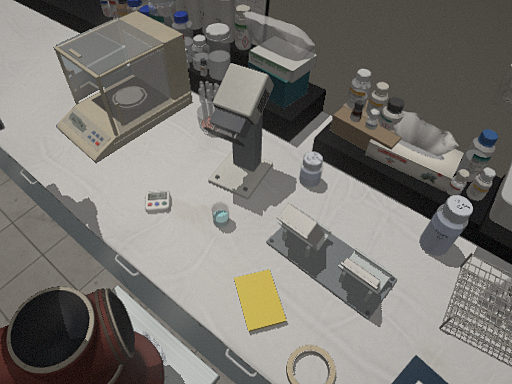

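View pics/top0.png

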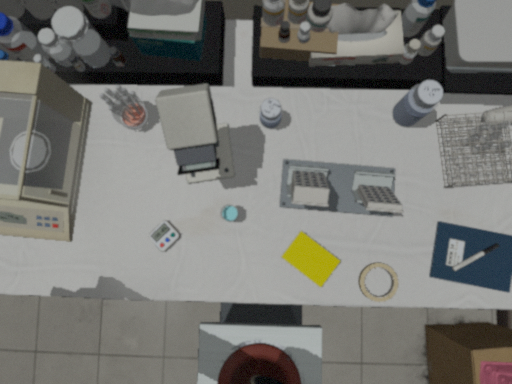

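```bash
cat >> h.py <<'E'
def cloud(name,p,d,T=None):
    c=vision.camera_info(name);K=c["K"];h,w=d.shape
    u,v=np.meshgrid(np.arange(w,dtype=float),np.arange(h,dtype=float))
    und=cv2.undistortPoints(np.stack([u.ravel(),v.ravel()],1)[:,None],K,np.array([c["k1"],0,0,0.]))[:,0]
    P=np.column_stack([und,np.ones(len(und))])*d.ravel()[:,None]
    if name=="wrist": M=T@c["T_tool_cam"]; P=P@M[:3,:3].T+M[:3,3]
    else: P=rot(c["orientation"]).apply(P)+c["eye"]
    P[d.ravel()==0]=np.nan
    return P.reshape(h,w,3)
E
python3 - <<'E'
from h import *
z={n:np.load(f"pics/{n}0.npz") for n in("scene","top")}
s=z["scene"]["p"];t=z["top"]["p"]
rs=lambda a,w,h:cv2.resize(a,(w,h),interpolation=cv2.INTER_CUBIC)
out=np.zeros((600,800,3),np.uint8)
out[:300,:400]=rs(s[195:315,250:410],400,300)   #2.5x
out[:300,400:]=rs(t[145:235,270:410][:, :120],400,300) #3.33x
out[300:,:400]=rs(s[55:205,120:320],400,300) #2x
out[300:,400:]=rs(t[75:195,100:260],400,300) #2.5
cv2.imwrite("pics/comp1.png",out)
for n in z:
    C=cloud(n,z[n]["p"],z[n]["d"]); np.save(f"pics/{n}0c.npy",C)
C=np.load("pics/top0c.npy")
for nm,(u,v) in dict(rackUL=(284,162),rackUR=(393,170),rackLR=(390,212),rackLL=(281,205),headTL=(158,92),headTR=(208,86),headBR=(215,138),cylL=(270,112),beaker=(231,213),timer=(165,236)).items(): print(nm,C[v,u].round(3))
E
```

```text
rackUL [ 0.577 -0.053  0.008]
rackUR [ 0.562 -0.343  0.01 ]
rackLR [ 0.45  -0.333  0.011]
rackLL [ 0.461 -0.047  0.009]
headTL [0.766 0.299 0.005]
headTR [0.672 0.116 0.291]
headBR [0.572 0.1   0.269]
cylL [ 0.686 -0.011  0.093]
beaker [0.436 0.083 0.029]
timer [0.372 0.255 0.016]
```

View pics/comp1.png

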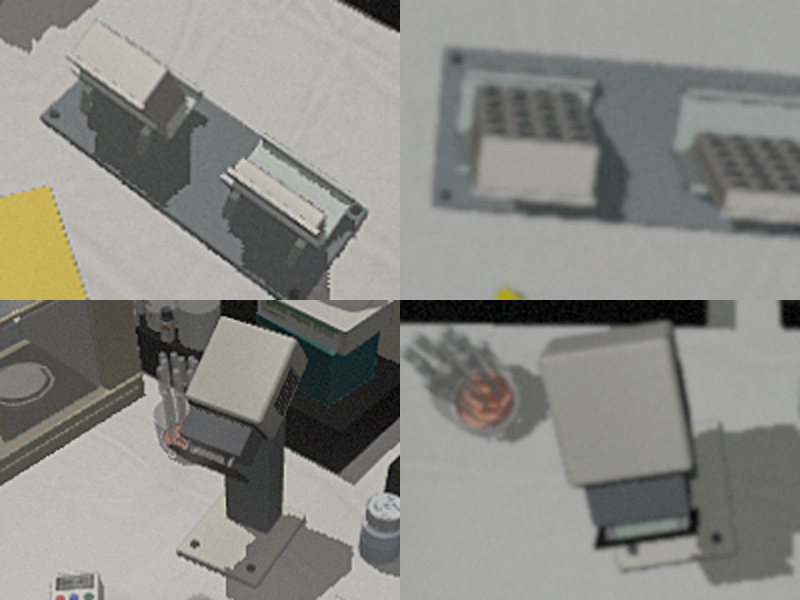

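The shallow plate is the thin one in the right bay, at top pixel (378,198). Other things it could be taken for: the deep plate in the left bay (310,187), the yellow plate lying flat (312,258) and the timer (165,236). The close crop shows 6x4 wells on the thin white plate, facing away from the robot, with its top leaning towards the robot. The reader's window frame is at about top pixel (197,165).

```bash
cat >> h.py <<'E'
def Rwin(yaw): # columns x,y,z of window
    return R.from_euler('z',yaw)*R.from_euler('y',-35,degrees=True)
def Rplate(yaw): return R.from_euler('z',yaw)*R.from_euler('y',-28,degrees=True)
E
python3 - <<'E'
from h import *
def rect(P2):
    r=cv2.minAreaRect((P2*1000).astype(np.float32)); return r
for n in("top","scene"):
    C=np.load(f"pics/{n}0c.npy").reshape(-1,3); p=np.load(f"pics/{n}0.npz")["p"].reshape(-1,3).astype(int)
    m=(C[:,0]>.4)&(C[:,0]<.62)&(C[:,1]>-.38)&(C[:,1]<-.02)
    flat=m&(C[:,2]>.006)&(C[:,2]<.0145)&(p.sum(1)<400)
    im=rect(C[flat][:,:2]); print(n,"rack",flat.sum(),im, "benchz",np.nanmedian(C[m&(p.sum(1)>450)&(C[:,2]<.03),2]))
    # head top plane: z>0.22
    h=(C[:,2]>.2)&(C[:,0]>.5)&(C[:,0]<.8)&(C[:,1]>.05)&(C[:,1]<.3)
    H=C[h]
    rng=np.random.default_rng(0);best=None
    for _ in range(400):
        a=H[rng.choice(len(H),3,False)];nn=np.cross(a[1]-a[0],a[2]-a[0]);L=np.linalg.norm(nn)
        if L<1e-9: continue
        nn/=L; nn*=np.sign(nn[2]); 
        inl=abs((H-a[0])@nn)<.003
        if best is None or inl.sum()>best.sum(): best=inl
    Q=H[best];c=Q.mean(0);nn=np.linalg.svd(Q-c)[2][2];nn*=np.sign(nn[2])
    print("head plane n",nn,"inl",best.sum(),len(H),"tilt",np.degrees(np.arccos(nn[2])),"yaw",np.degrees(np.arctan2(-nn[1],-nn[0])),"rms",((Q-c)@nn).std())
    yaw=np.arctan2(-nn[1],-nn[0])
    W=Rwin(yaw).inv().apply(Q); print("in win axes: x",np.percentile(W[:,0],[0.5,2,50,98,99.5]),"y",np.percentile(W[:,1],[0.5,2,50,98,99.5]),"z",np.median(W[:,2]))
    r=cv2.minAreaRect((W[:,:2]*1000).astype(np.float32));print(r)
E
```

```text
top rack 2278 ((512.523681640625, -198.38314819335938), (306.15411376953125, 128.68362426757812), 86.54278564453125) benchz 0.002227336517227063
head plane n [-0.56533961 -0.09971524  0.81880889] inl 2611 4284 tilt 35.03426369321759 yaw 10.00300906966534 rms 0.0012897288562504557
in win axes: x [0.62158892 0.62399771 0.67667721 0.72536658 0.72688737] y [-0.00312369 -0.00154515  0.04759506  0.09622294  0.09818508] z -0.11199782874949923
((674.3458251953125, 47.60528564453125), (103.0314712524414, 107.48822021484375), 89.96251678466797)
scene rack 3567 ((513.0527954101562, -194.60499572753906), (299.89459228515625, 132.96534729003906), 85.87269592285156) benchz 0.0010350047347436053
head plane n [-0.56828686 -0.09907001  0.81684465] inl 1758 3224 tilt 35.22983286313518 yaw 9.889049304450735 rms 0.0013423447026960221
in win axes: x [0.61840909 0.62022865 0.67094366 0.72272573 0.72470624] y [-0.00150097  0.00028594  0.04741858  0.09746056  0.09985957] z -0.1140215731215333
((641.9418334960938, 49.24445343017578), (104.61843872070312, 168.2108612060547), 89.7528305053711)
```

```bash
cat >> h.py <<'E'
YR=np.radians(-3.8)
def Rtool_rack(yaw=YR,lean=28):
    M=(R.from_euler('z',yaw)*R.from_euler('y',-lean,degrees=True)).as_matrix()
    return R.from_matrix(np.column_stack([M[:,1],M[:,0],-M[:,2]]))
def delta(pos,Rt,s=None):
    s=s or manip.state(); R0=rot(s["tool_rot"])
    sh=R0.inv().apply(np.array(pos)-s["tool_pos"])*1000
    tv=np.degrees((R0.inv()*Rt).as_rotvec())
    print("shift",sh.round(1),"turn",tv.round(2),"|",round(np.linalg.norm(sh)),round(np.linalg.norm(tv),1)); return sh,tv
E
python3 - <<'E'
from h import *
M=Rplate(YR)
for n in("top","scene"):
    C=np.load(f"pics/{n}0c.npy").reshape(-1,3)
    q=R.from_euler('z',-YR).apply(C-[.5128,-.1965,0])
    m=(abs(q[:,0])<.1)&(q[:,1]<-.02)&(q[:,1]>-.15)&(q[:,2]>.03)
    W=M.inv().apply(C[m])
    print(n,m.sum(),"z",np.percentile(W[:,2],[50,90,97,99,100]).round(4))
    zt=np.percentile(W[:,2],97)
    up=W[:,2]>zt-.045
    for ax in(0,1): print("xy"[ax],np.percentile(W[up,ax],[0,1,5,25,50,75,95,99,100]).round(4))
    print(np.histogram(W[up,0],bins=14))
E
```

```text
top 1554 z [-0.1776 -0.0984 -0.0962 -0.0951 -0.0935]
x [0.4703 0.4713 0.4725 0.4778 0.4862 0.4893 0.4904 0.4911 0.4916]
y [-0.2911 -0.2882 -0.284  -0.2665 -0.2441 -0.2225 -0.2081 -0.2058 -0.2047]
(array([ 14,  27,  26,  40,  30,  24,  20,  26,  27,  20,  33,  58, 128,
        66]), array([0.47025923, 0.47178372, 0.4733082 , 0.47483268, 0.47635717,
       0.47788165, 0.47940613, 0.48093061, 0.4824551 , 0.48397958,
       0.48550406, 0.48702855, 0.48855303, 0.49007751, 0.49160199]))
scene 1251 z [-0.189  -0.0985 -0.0968 -0.096  -0.095 ]
x [0.4696 0.4697 0.4703 0.4734 0.4784 0.4835 0.4881 0.4894 0.4897]
y [-0.2922 -0.2905 -0.2871 -0.2716 -0.2513 -0.2293 -0.2122 -0.2091 -0.2063]
(array([52, 34, 34, 31, 30, 30, 30, 30, 31, 31, 27, 33, 20, 20]), array([0.46955496, 0.47099694, 0.47243893, 0.47388091, 0.47532289,
       0.47676487, 0.47820686, 0.47964884, 0.48109082, 0.48253281,
       0.48397479, 0.48541677, 0.48685875, 0.48830074, 0.48974272]))
```

```bash
python3 - <<'E'
from h import *
M=Rplate(YR); p=M.apply([.480,-.248,-.0975+.08]); print(p, M.apply([.480,-.248,-.0975]))
delta(p,Rtool_rack())
E
```

```text
[ 0.41464484 -0.27608712  0.20989477] [ 0.45211999 -0.27857621  0.13925896]
shift [-481.2 -753.8   21.5] turn [-23.92 -18.3   73.61] | 895 79.5
```

Emit:
play_rows(
  steps=[
    [[-314,-306,-70,-12,-9,37],[-314,-306,-70,-12,-9,37],[-314,-306,-70,-12,-9,37],[-314,-306,-70,-12,-9,37],[-314,-306,-70,-12,-9,37],[-314,-306,-70,-12,-9,37],[-314,-306,-70,-12,-9,37],[-314,-306,-70,-12,-9,37],[-314,-306,-70,-12,-9,37],[-314,-306,-70,-12,-9,37],[-314,-306,-70,-12,-9,37],[-314,-306,-70,-12,-9,37]],
  ],
  claw=1,
)

```text
time: 1.15
tool_pos: [0.4014, 0.1981, 0.3025]
tool_rot: [0.094, 0.467, 0.875, 0.089]
contact_force: [0.1, 0.7, 1.1]
gripper_width: 0.998
grasp_force: 0.0
```

```bash
python3 - <<'E'
from h import *
s=manip.state();print(s["time"],s["tool_pos"],s["joint_pos"].round(2))
M=Rplate(YR); p=M.apply([.480,-.248,-.0975+.08])
delta(p,Rtool_rack())
E
```

```text
1.15 [0.40138773 0.19812587 0.30249466] [ 0.3  -0.62  2.05 -0.01  1.45 -0.29]
shift [-395.2 -271.6   61. ] turn [-11.86  -9.07  36.19] | 483 39.1
```

Emit:
play_rows(
  steps=[
    [[-395,-272,61,-11.9,-9.1,36.2],[-395,-272,61,-11.9,-9.1,36.2],[-395,-272,61,-11.9,-9.1,36.2],[-395,-272,61,-11.9,-9.1,36.2],[-395,-272,61,-11.9,-9.1,36.2],[-395,-272,61,-11.9,-9.1,36.2],[-395,-272,61,-11.9,-9.1,36.2],[-395,-272,61,-11.9,-9.1,36.2],[-395,-272,61,-11.9,-9.1,36.2],[-395,-272,61,-11.9,-9.1,36.2],[-395,-272,61,-11.9,-9.1,36.2],[-395,-272,61,-11.9,-9.1,36.2]],
  ],
)

```text
time: 2.15
tool_pos: [0.4147, -0.2747, 0.2065]
tool_rot: [0.175, 0.708, 0.665, 0.165]
contact_force: [1.2, 0.6, -0.1]
gripper_width: 1.0
grasp_force: 0.0
```

Emit:
play_rows(
  steps=[
    [[0,0,0,0,0,0],[0,0,0,0,0,0],[0,0,0,0,0,0]],
  ],
)

```text
time: 2.4
tool_pos: [0.4156, -0.2711, 0.2076]
tool_rot: [0.174, 0.706, 0.666, 0.166]
contact_force: [-0.3, 0.9, -0.1]
gripper_width: 0.997
grasp_force: 0.0
```

```bash
python3 - <<'E'
from h import *
s=manip.state();print(s["time"],s["tool_pos"],s["joint_pos"].round(2))
p,d=vision.grab_frame("wrist"); T=np.eye(4);T[:3,:3]=rot(s["tool_rot"]).as_matrix();T[:3,3]=s["tool_pos"]
np.savez("pics/w1.npz",p=p,d=d,T=T); C=cloud("wrist",p,d,T); np.save("pics/w1c.npy",C)
cv2.imwrite("pics/w1.png",cv2.resize(p,(800,600),interpolation=cv2.INTER_CUBIC))
M=Rplate(YR); W=M.inv().apply(C.reshape(-1,3)).reshape(C.shape)
np.save("pics/w1W.npy",W)
m=(W[...,0]>.44)&(W[...,0]<.52)&(W[...,1]>-.31)&(W[...,1]<-.19)&(W[...,2]>-.20)&(W[...,2]<-.06)
V=W[m];print(len(V),np.percentile(V[:,2],[50,90,97,99,100]).round(4))
top=abs(V[:,2]+.0975)<.004;print("top",top.sum(),np.percentile(V[top],[0,1,5,50,95,99,100],axis=0).round(4))
E
```

```text
2.4 [ 0.41560722 -0.27105808  0.20761652] [-0.94 -0.54  2.2   0.4   1.19 -0.98]
2873 [-0.1008 -0.0983 -0.0976 -0.0971 -0.0964]
top 1757 [[ 0.4701 -0.2919 -0.1015]
 [ 0.4703 -0.289  -0.1014]
 [ 0.471  -0.2848 -0.1012]
 [ 0.4784 -0.2455 -0.1   ]
 [ 0.4864 -0.2119 -0.0977]
 [ 0.4873 -0.2083 -0.0969]
 [ 0.4876 -0.2062 -0.0964]]
```

View pics/w1.png

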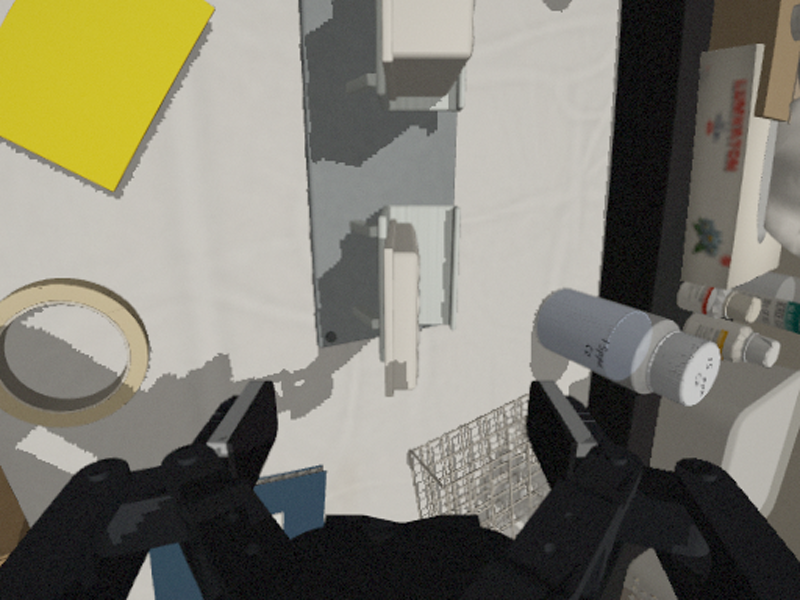

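```bash
python3 - <<'E'
from h import *
W=np.load("pics/w1W.npy");V=W.reshape(-1,3)
V=V[(abs(V[:,2]+.0985)<.004)&(V[:,0]>.44)&(V[:,0]<.52)&(V[:,1]>-.31)&(V[:,1]<-.19)]
ys=np.arange(-.285,-.21,.008);lo=[];hi=[];zs=[]
for y in ys:
    b=V[abs(V[:,1]-y)<.004]; lo.append(np.percentile(b[:,0],2));hi.append(np.percentile(b[:,0],98));zs.append(np.median(b[:,2]))
print("lo",np.round(lo,4),"hi",np.round(hi,4),"yaw err deg",np.degrees(np.arctan(-np.polyfit(ys,lo,1)[0])),np.degrees(np.arctan(-np.polyfit(ys,hi,1)[0])))
# well face from top cam / back from scene
for n in("top","scene"):
    U=Rplate(YR).inv().apply(np.load(f"pics/{n}0c.npy").reshape(-1,3))
    x0=.4895 if n=="top" else .4700
    b=U[(abs(U[:,0]-x0)<.004)&(abs(U[:,1]+.249)<.038)&(U[:,2]<-.104)&(U[:,2]>-.2)]
    if len(b)<30: print(n,len(b));continue
    A=np.column_stack([b[:,1:],np.ones(len(b))]);k=np.linalg.lstsq(A,b[:,0],rcond=None)[0]
    print(n,len(b),"yaw err",-np.degrees(k[0]),"lean err",np.degrees(k[1]),np.median(b,axis=0))
M=Rplate(YR)
for z in (.0,-.129): delta(M.apply([.480,-.2488,z if z else -.09]),Rtool_rack())
E
```

```text
lo [0.4707 0.4707 0.4708 0.4708 0.4709 0.4709 0.471  0.4702 0.4702 0.4703] hi [0.4875 0.4874 0.4873 0.4872 0.4871 0.4877 0.4877 0.4875 0.4874 0.4873] yaw err deg 0.4021103004066803 -0.052328338213433113
top 439 yaw err 0.16543852663991945 lean err -0.06619397886686194 [ 0.48978052 -0.24877524 -0.14638848]
scene 107 yaw err 0.32677830124744595 lean err 3.124503690601128 [ 0.46911461 -0.25064438 -0.15069608]
shift [-6.5  0.3 70.5] turn [-0.11 -0.28  0.42] | 71 0.5
shift [ -6.7   0.3 109.5] turn [-0.11 -0.28  0.42] | 110 0.5
```

Emit:
play_rows(
  steps=[
    [[-7,0.3,20,0,-0.3,0.3],[-7,0.3,40,0,-0.3,0.3],[-7,0.3,55,0,-0.3,0.3],[-7,0.3,70,0,-0.3,0.3],[-7,0.3,80,0,-0.3,0.3],[-7,0.3,90,0,-0.3,0.3],[-7,0.3,98,0,-0.3,0.3],[-7,0.3,104,0,-0.3,0.3],[-7,0.3,109.5,0,-0.3,0.3],[-7,0.3,109.5,0,-0.3,0.3],[-7,0.3,109.5,0,-0.3,0.3],[-7,0.3,109.5,0,-0.3,0.3]],
  ],
)

```text
time: 3.45
tool_pos: [0.4666, -0.2823, 0.112]
tool_rot: [0.177, 0.708, 0.663, 0.164]
contact_force: [0.4, 0.2, 0.1]
gripper_width: 1.0
grasp_force: 0.0
```

```bash
python3 - <<'E'
from h import *
s=manip.state();print(s["time"],s["tool_pos"],s["contact_force"])
print(Rplate(YR).inv().apply(s["tool_pos"]))
delta(Rplate(YR).apply([.480,-.2488,-.129]),Rtool_rack())
p,d=vision.grab_frame("wrist");cv2.imwrite("pics/w2.png",p[150:,100:420])
E
```

```text
3.45 [ 0.46658211 -0.28233082  0.11200195] [0.38532826 0.18698536 0.12577604]
[ 0.48016454 -0.25078789 -0.12845796]
shift [ 2.  -0.2  0.5] turn [-0.08  0.12  0.05] | 2 0.2
```

View pics/w2.png

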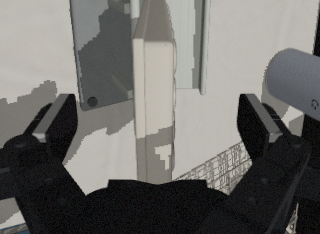

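The plate's top edge (crop x about 155) sits midway between the pads (x about 60 and 250), so I'll close the gripper.

Emit:
play_rows(
  steps=[
    [[2,0,0,0,0,0],[2,0,0,0,0,0],[2,0,0,0,0,0],[2,0,0,0,0,0],[2,0,0,0,0,0],[2,0,0,0,0,0],[2,0,0,0,0,0],[2,0,0,0,0,0],[2,0,0,0,0,0],[2,0,0,0,0,0]],
  ],
  claw=-1,
)

```text
time: 4.33
tool_pos: [0.4667, -0.2802, 0.1118]
tool_rot: [0.177, 0.708, 0.663, 0.164]
contact_force: [-2.2, -0.9, 2.8]
gripper_width: 0.225
grasp_force: 59.2
```

```bash
python3 - <<'E'
from h import *
s=manip.state();print(s)
print(Rplate(YR).inv().apply(s["tool_pos"]))
p,d=vision.grab_frame("wrist");T=np.eye(4);T[:3,:3]=rot(s["tool_rot"]).as_matrix();T[:3,3]=s["tool_pos"]
V=Rplate(YR).inv().apply(cloud("wrist",p,d,T).reshape(-1,3))
V=V[(abs(V[:,2]+.0985)<.004)&(V[:,0]>.44)&(V[:,0]<.52)&(V[:,1]>-.31)&(V[:,1]<-.19)]
print(len(V),np.percentile(V,[1,50,99],axis=0))
E
```

```text
{'time': 4.3333, 'joint_pos': array([-0.85119347, -0.2865868 ,  2.1875075 ,  0.42473084,  0.92606767,
       -0.98919747]), 'joint_vel': array([-0.00028479,  0.00011968,  0.00118044,  0.00044637, -0.00197399,
       -0.00217945]), 'joint_efforts': array([ 6.33233674e-01, -2.11886340e+01, -3.38171518e+01,  1.12482972e+00,
       -8.52890667e-01,  1.74768950e-02]), 'tool_pos': array([ 0.46666081, -0.28024453,  0.11176599]), 'tool_rot': array([0.17677273, 0.70844301, 0.6633083 , 0.16395733]), 'contact_force': array([-2.16376938, -0.94545671,  2.78187376]), 'ft_torque': array([-0.03289324,  0.38111491, -0.02023783]), 'grasp_force': 59.21164870262146, 'gripper_width': 0.22478296094147102}
[ 0.48000102 -0.24870097 -0.12863825]
5639 [[ 0.46445153 -0.28210471 -0.10226161]
 [ 0.47932468 -0.23890069 -0.10003792]
 [ 0.49804527 -0.2078327  -0.09591388]]
```

Emit:
play_rows(
  steps=[
    [[0,0,-3,0,0,0],[0,0.5,-8,0,0,0],[0,1,-16,0,0,0],[0,1.5,-26,0,0,0],[0,2,-38,0,0,0],[0,2,-50,0,0,0],[0,2,-64,0,0,0],[0,2,-80,0,0,0],[0,2,-95,0,0,0],[0,2,-110,0,0,0],[0,2,-120,0,0,0],[0,2,-120,0,0,0]],
  ],
)

```text
time: 5.38
tool_pos: [0.4121, -0.2772, 0.2215]
tool_rot: [0.179, 0.708, 0.663, 0.163]
contact_force: [0.2, 0.6, -1.6]
gripper_width: 0.222
grasp_force: 59.2
```

```bash
cat >> h.py <<'E'
YW=np.radians(9.95); OW=Rwin(YW).apply([.560,.048,-.146])
def tool_at_window(x,y=0,z=0,b=.0324): # plate mid at window coords offset: well face at x
    mid=OW+Rwin(YW).apply([x-.010,y,z]); M=Rwin(YW).as_matrix()
    return mid+M[:,2]*b, Rtool_rack(YW,35)
E
python3 - <<'E'
from h import *
s=manip.state();print(s["time"],s["tool_pos"],s["gripper_width"],s["grasp_force"],s["contact_force"],s["ft_torque"])
print(OW)
p,d=vision.grab_frame("wrist");cv2.imwrite("pics/w3.png",p)
p,d=vision.grab_frame("scene");cv2.imwrite("pics/s3.png",cv2.resize(p[60:320,120:420],(600,520)))
for x in(-.06,0): P,Q=tool_at_window(x);print(P);delta(P,Q)
E
```

```text
5.3833 [ 0.41211313 -0.27717534  0.22146346] 0.2219705463048571 59.19941067695618 [ 0.19832363  0.62954341 -1.5757    ] [ 0.01615957  0.33200577 -0.01757011]
[0.52601415 0.14101025 0.20160661]
[0.45123162 0.12789135 0.18799678]
shift [406.   -3.2  31.9] turn [ -7.09   7.3  -11.69] | 407 15.5
[0.49964148 0.13638376 0.22241137]
shift [417.6  55.1  23.8] turn [ -7.09   7.3  -11.69] | 422 15.5
```

View pics/s3.png

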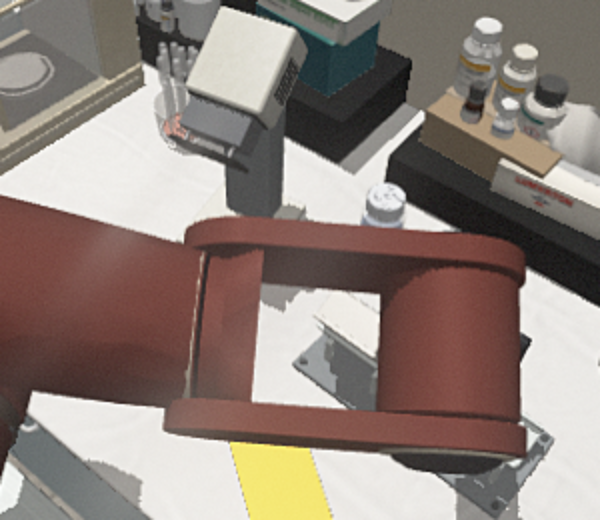

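Emit:
play_rows(
  steps=[
    [[0,14,-27,0,0,0],[0,28,-53,0,0,0],[0,28,-53,0,0,0],[35,29,-53,-1,1,-1.5],[70,30,-52,-2,2,-3],[110,31,-52,-3,3,-5],[150,32,-51,-4,4,-7],[190,33,-51,-5,5,-8.5],[230,34,-50,-6,6,-10],[270,36,-49,-7.1,7.3,-11.7],[310,37,-48,-7.1,7.3,-11.7],[345,38,-47,-7.1,7.3,-11.7]],
  ],
)

```text
time: 6.48
tool_pos: [0.4461, 0.0695, 0.2755]
tool_rot: [0.193, 0.613, 0.731, 0.231]
contact_force: [0.5, 0.1, -1.8]
gripper_width: 0.224
grasp_force: 59.2
```

```bash
python3 - <<'E'
from h import *
s=manip.state();print(s["time"],s["tool_pos"],s["gripper_width"],s["joint_pos"].round(2))
P,Q=tool_at_window(-.06);delta(P,Q)
E
```

```text
6.4833 [0.44607201 0.06946497 0.27547757] 0.22438760781349856 [-0.12 -0.91  2.32  0.18  1.15 -0.31]
shift [ 56.5 -37.7  80.5] turn [-0.03 -0.08  0.01] | 105 0.1
```

Emit:
play_rows(
  steps=[
    [[30,-5,5,0,0,0],[50,-20,20,0,0,0],[57,-34,40,0,0,0],[57,-38,60,0,0,0],[57,-38,72,0,0,0],[57,-38,80,0,0,0],[57,-38,80,0,0,0],[57,-38,80,0,0,0],[57,-38,80,0,0,0]],
  ],
)

```text
time: 7.23
tool_pos: [0.4518, 0.1259, 0.1907]
tool_rot: [0.194, 0.613, 0.73, 0.231]
contact_force: [0.3, 0.9, -1.3]
gripper_width: 0.223
grasp_force: 59.1
```

```bash
python3 - <<'E'
from h import *
s=manip.state();print(s["time"],s["tool_pos"],s["gripper_width"],s["contact_force"],s["ft_torque"])
P,Q=tool_at_window(-.06);delta(P,Q);P,Q=tool_at_window(-.015);delta(P,Q)
im=[]
for n in("scene","top"):
    p,d=vision.grab_frame(n);np.savez(f"pics/{n}4.npz",p=p,d=d);im.append(p)
a=cv2.resize(im[0][70:210,160:300],(400,400));b=cv2.resize(im[1][80:220,130:270],(400,400))
cv2.imwrite("pics/c4.png",np.hstack([a,b]))
# where is plate? skirt/top edge/back in top + scene clouds, in window coords
for n in("scene","top"):
    z=np.load(f"pics/{n}4.npz");U=Rwin(YW).inv().apply(cloud(n,z["p"],z["d"]).reshape(-1,3)-OW)
    br=z["p"].reshape(-1,3).min(1)>120
    b=U[br&(abs(U[:,1])<.06)&(U[:,2]<.07)&(U[:,2]>-.07)&(U[:,0]<-.05)&(U[:,0]>-.1)]
    print(n,len(b),np.percentile(b,[1,5,50,95,99],axis=0).round(4).tolist() if len(b)>10 else "")
E
```

```text
7.2333 [0.4517599  0.12593389 0.19069728] 0.22310534813802474 [ 0.27723973  0.8847221  -1.31388372] [-0.02417141  0.41025048 -0.00800282]
shift [ 2.  -1.7  2.1] turn [ 0.06 -0.03 -0.  ] | 3 0.1
shift [ 2.  43.3  2.2] turn [ 0.06 -0.03 -0.  ] | 43 0.1
scene 190 [[-0.0919, -0.0449, -0.0579], [-0.0793, -0.0423, -0.0449], [-0.0703, -0.0178, 0.0631], [-0.0613, 0.0069, 0.0665], [-0.06, 0.0123, 0.0675]]
top 247 [[-0.0766, -0.0421, -0.0535], [-0.0754, -0.0326, -0.0516], [-0.0595, 0.0167, 0.0192], [-0.0578, 0.0355, 0.0677], [-0.0572, 0.0372, 0.0685]]
```

View pics/c4.png

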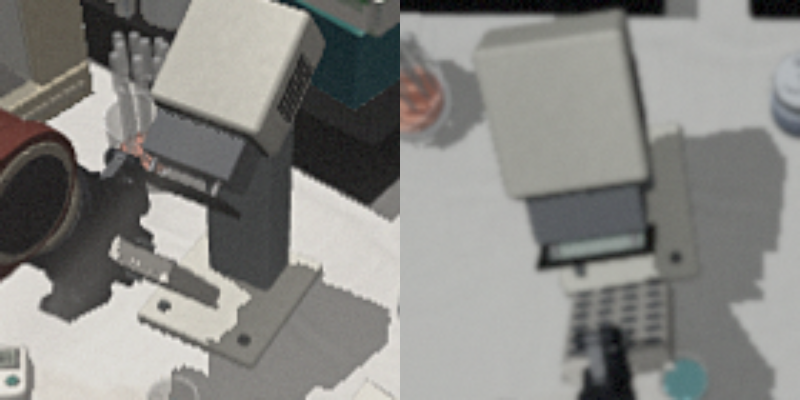

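Emit:
play_rows(
  steps=[
    [[2,5,2.2,0,0,0],[2,15,2.2,0,0,0],[2,25,2.2,0,0,0],[2,33,2.2,0,0,0],[2,38,2.2,0,0,0],[2,43,2.2,0,0,0],[2,43,2.2,0,0,0],[2,43,2.2,0,0,0],[2,43,2.2,0,0,0]],
  ],
)

```text
time: 8.08
tool_pos: [0.4867, 0.1344, 0.2122]
tool_rot: [0.193, 0.613, 0.731, 0.23]
contact_force: [-0.6, -0.4, -1.5]
gripper_width: 0.226
grasp_force: 59.3
```

```bash
cat >> h.py <<'E'
def st(F0=None):
    s=manip.state();w=Rwin(YW).inv()
    f=w.apply(s["contact_force"]);P,Q=tool_at_window(0)
    e=w.apply(s["tool_pos"]-P)*1000
    print("t",s["time"],"offset from x=0 pose (win mm)",e.round(1),"F win",f.round(2),"tq",w.apply(s["ft_torque"]).round(3),"rot err",np.degrees((Q.inv()*rot(s["tool_rot"])).as_rotvec()).round(2),"w",round(s["gripper_width"],3))
E
python3 - <<'E'
from h import *
st()
for n in("scene","top"):
    U=Rwin(YW).inv().apply(np.load(f"pics/{n}0c.npy").reshape(-1,3)-OW)
    b=U[(abs(U[:,1])<.06)&(abs(U[:,2])<.035)&(U[:,0]<.055)&(U[:,0]>-.02)]
    print(n,len(b));h,e=np.histogram(b[:,0],bins=np.arange(-.02,.056,.003));print(dict(zip((e[:-1]*1000).round(),h)))
    x0=np.percentile(b[:,0],3);f=b[b[:,0]<x0+.006];print(x0,np.percentile(f,[1,50,99],axis=0).round(4).tolist())
E
```

```text
t 8.0833 offset from x=0 pose (win mm) [-16.6   0.2  -0.8] F win [-1.38 -0.24 -0.86] tq [0.012 0.389 0.013] rot err [ 0.04  0.05 -0.01] w 0.226
scene 930
{np.float64(-20.0): np.int64(0), np.float64(-17.0): np.int64(0), np.float64(-14.0): np.int64(0), np.float64(-11.0): np.int64(0), np.float64(-8.0): np.int64(0), np.float64(-5.0): np.int64(63), np.float64(-2.0): np.int64(92), np.float64(1.0): np.int64(25), np.float64(4.0): np.int64(5), np.float64(7.0): np.int64(7), np.float64(10.0): np.int64(5), np.float64(13.0): np.int64(9), np.float64(16.0): np.int64(117), np.float64(19.0): np.int64(50), np.float64(22.0): np.int64(51), np.float64(25.0): np.int64(50), np.float64(28.0): np.int64(52), np.float64(31.0): np.int64(48), np.float64(34.0): np.int64(54), np.float64(37.0): np.int64(48), np.float64(40.0): np.int64(52), np.float64(43.0): np.int64(52), np.float64(46.0): np.int64(51), np.float64(49.0): np.int64(49), np.float64(52.0): np.int64(50)}
-0.002584011991302787 [[-0.003, -0.0445, -0.0236], [-0.0011, -0.0018, 0.0184], [0.0022, 0.045, 0.0277]]
top 1058
{np.float64(-20.0): np.int64(0), np.flo
[... 159 characters left out ...]
t64(-2.0): np.int64(29), np.float64(1.0): np.int64(230), np.float64(4.0): np.int64(110), np.float64(7.0): np.int64(7), np.float64(10.0): np.int64(8), np.float64(13.0): np.int64(5), np.float64(16.0): np.int64(6), np.float64(19.0): np.int64(44), np.float64(22.0): np.int64(55), np.float64(25.0): np.int64(54), np.float64(28.0): np.int64(58), np.float64(31.0): np.int64(57), np.float64(34.0): np.int64(53), np.float64(37.0): np.int64(61), np.float64(40.0): np.int64(58), np.float64(43.0): np.int64(54), np.float64(46.0): np.int64(51), np.float64(49.0): np.int64(61), np.float64(52.0): np.int64(57)}
0.0010930345919478936 [[-0.0007, -0.0441, -0.0156], [0.0037, -0.0012, 0.0144], [0.0066, 0.0439, 0.0284]]
```

Emit:
play_rows(
  steps=[
    [[0,3,-1.5,0,0,0],[0,6,-1.5,0,0,0],[0,8,-1.5,0,0,0],[0,10,-1.5,0,0,0],[0,11,-1.5,0,0,0],[0,12,-1.5,0,0,0],[0,12,-1.5,0,0,0],[0,12,-1.5,0,0,0],[0,12,-1.5,0,0,0]],
  ],
)

```text
time: 8.83
tool_pos: [0.4958, 0.1359, 0.2207]
tool_rot: [0.193, 0.613, 0.73, 0.23]
contact_force: [-0.7, 0.2, -1.4]
gripper_width: 0.226
grasp_force: 59.3
```

```bash
python3 -c "
from h import *
st();vision.grab_frame('wrist');st();vision.grab_frame('wrist');st()"
```

```text
t 8.8333 offset from x=0 pose (win mm) [-4.2  0.2  0.8] F win [-1.34  0.36 -0.75] tq [-0.011  0.481 -0.021] rot err [ 0.    0.04 -0.01] w 0.226
t 8.8833 offset from x=0 pose (win mm) [-4.2  0.2  0.8] F win [-1.02  0.41 -1.46] tq [-0.011  0.39  -0.028] rot err [ 0.    0.04 -0.01] w 0.223
t 8.9333 offset from x=0 pose (win mm) [-4.2  0.2  0.9] F win [-0.68  0.86 -1.36] tq [0.003 0.47  0.015] rot err [-0.    0.04 -0.02] w 0.222
```

Emit:
play_rows(
  steps=[
    [[0,0.8,0,0,0,0],[0,1.6,0,0,0,0],[0,2.4,0,0,0,0],[0,3.2,0,0,0,0],[0,4,0,0,0,0],[0,4,0,0,0,0],[0,4,0,0,0,0],[0,4,0,0,0,0]],
  ],
)

```text
time: 9.6
tool_pos: [0.4989, 0.1365, 0.2228]
tool_rot: [0.193, 0.613, 0.731, 0.23]
contact_force: [-2.6, 0.1, -0.9]
gripper_width: 0.224
grasp_force: 59.3
```

```bash
python3 -c "
from h import *
st();vision.grab_frame('wrist');st();vision.grab_frame('wrist');st()"
```

```text
t 9.6 offset from x=0 pose (win mm) [-0.4  0.2  0.7] F win [-2.56  0.53  0.71] tq [ 0.001  0.761 -0.088] rot err [ 0.03  0.05 -0.01] w 0.224
t 9.65 offset from x=0 pose (win mm) [-0.4  0.2  0.8] F win [-2.68 -0.3  -0.91] tq [-0.06   0.819 -0.061] rot err [ 0.03  0.04 -0.01] w 0.23
t 9.7 offset from x=0 pose (win mm) [-0.4  0.2  0.8] F win [-2.69 -0.84 -1.04] tq [ 0.001  0.798 -0.076] rot err [ 0.02  0.05 -0.01] w 0.227
```

Emit:
play_rows(
  steps=[
    [[0,0.7,0,0,0,0],[0,1.4,0,0,0,0],[0,2.1,0,0,0,0],[0,2.8,0,0,0,0],[0,3.5,0,0,0,0],[0,4.2,0,0,0,0],[0,4.2,0,0,0,0],[0,4.2,0,0,0,0],[0,4.2,0,0,0,0]],
  ],
)

```text
time: 10.45
tool_pos: [0.5021, 0.1371, 0.225]
tool_rot: [0.193, 0.613, 0.731, 0.23]
contact_force: [-4.9, -1.1, -2.6]
gripper_width: 0.224
grasp_force: 59.5
```

```bash
python3 - <<'E'
from h import *
st()
im=[]
for n in("scene","top","scene","top"):
    p,d=vision.grab_frame(n);np.savez(f"pics/{n}5.npz",p=p,d=d);st()
    U=Rwin(YW).inv().apply(cloud(n,p,d).reshape(-1,3)-OW)
    br=p.reshape(-1,3).min(1)>100
    im.append(p)
cv2.imwrite("pics/c5.png",np.hstack([cv2.resize(im[0][70:210,160:300],(400,400)),cv2.resize(im[1][80:220,130:270],(400,400))]))
E
```

```text
t 10.45 offset from x=0 pose (win mm) [3.6 0.2 0.7] F win [-5.59 -0.2   0.71] tq [-0.102  1.293 -0.218] rot err [ 0.07  0.05 -0.  ] w 0.224
t 10.5 offset from x=0 pose (win mm) [3.6 0.2 0.7] F win [-6.44  0.95  1.29] tq [-0.1    1.276 -0.194] rot err [ 0.07  0.05 -0.  ] w 0.226
t 10.55 offset from x=0 pose (win mm) [3.6 0.3 0.7] F win [-5.03 -0.85 -0.  ] tq [-0.078  1.299 -0.177] rot err [ 0.07  0.05 -0.01] w 0.224
t 10.6 offset from x=0 pose (win mm) [3.6 0.2 0.7] F win [-5.54 -0.05  1.84] tq [-0.088  1.315 -0.191] rot err [ 0.07  0.05 -0.01] w 0.228
t 10.65 offset from x=0 pose (win mm) [3.6 0.2 0.7] F win [-4.99  0.51  0.07] tq [-0.083  1.265 -0.219] rot err [ 0.07  0.05 -0.01] w 0.224
```

View pics/c5.png

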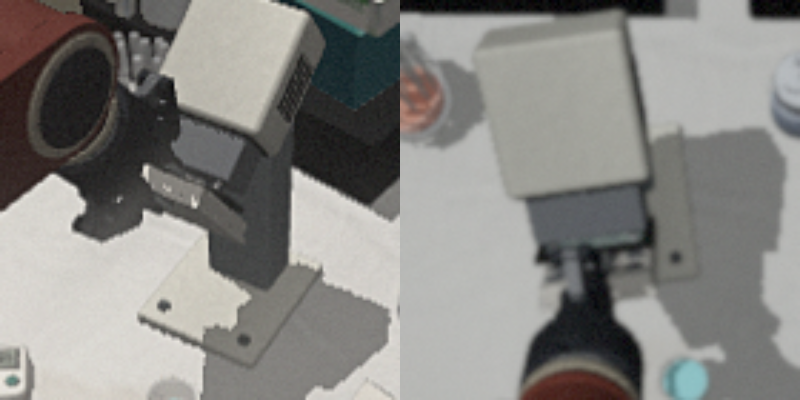

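```bash
python3 - <<'E'
from h import *
z=np.load("pics/top4.npz");U=Rwin(YW).inv().apply(cloud("top",z["p"],z["d"]).reshape(-1,3)-OW)
b=U[(abs(U[:,1])<.05)&(U[:,2]<.06)&(U[:,2]>-.066)&(abs(U[:,0]+.059)<.004)]
for _ in range(4):
    A=np.column_stack([b[:,1:],np.ones(len(b))]);k=np.linalg.lstsq(A,b[:,0],rcond=None)[0];r=b[:,0]-A@k
    print(len(b),"yaw err",-np.degrees(k[0]),"pitch slope deg",np.degrees(k[1]),"x0",k[2],r.std(),b[:,1:].min(0),b[:,1:].max(0)); b=b[abs(r)<2*r.std()]
st();vision.grab_frame("wrist");st()
E
```

```text
660 yaw err -0.18530606352185638 pitch slope deg -0.17864990721170335 x0 -0.058405341619372636 0.0010746320931081996 [-0.04220216 -0.05568445] [0.03627865 0.05968671]
632 yaw err 0.022759558492658753 pitch slope deg -0.20336980971555835 x0 -0.05837652074424825 0.0009205681778659528 [-0.04220216 -0.05568445] [0.03600975 0.05968671]
612 yaw err 0.09005537628622048 pitch slope deg -0.16453539996743466 x0 -0.05835464724024186 0.00086249869408857 [-0.04220216 -0.05568445] [0.03600975 0.05968671]
599 yaw err 0.07550273606382776 pitch slope deg -0.1469566143229057 x0 -0.05834911161421197 0.0008310169189276867 [-0.04220216 -0.05568445] [0.03600975 0.05968671]
t 10.65 offset from x=0 pose (win mm) [3.6 0.2 0.7] F win [-4.99  0.51  0.07] tq [-0.083  1.265 -0.219] rot err [ 0.07  0.05 -0.01] w 0.224
t 10.7 offset from x=0 pose (win mm) [3.6 0.3 0.7] F win [-5.47 -0.39  1.38] tq [-0.022  1.375 -0.183] rot err [ 0.07  0.05 -0.01] w 0.224
```

Emit:
play_rows(
  steps=[
    [[0,0,0,0,0,0.25],[0,0,0,0,0,0.5],[0,0,0,0,0,0.5],[0,0,0,0,0,0.5],[0,0,0,0,0,0.5]],
  ],
)

```text
time: 11.12
tool_pos: [0.5022, 0.1371, 0.225]
tool_rot: [0.192, 0.616, 0.728, 0.231]
contact_force: [-3.8, -0.8, -3.5]
gripper_width: 0.224
grasp_force: 59.4
```

```bash
cat >> h.py <<'E'
def avg(n=5):
    w=Rwin(YW).inv();F=[];Tq=[]
    for _ in range(n):
        vision.grab_frame("wrist");s=manip.state();F.append(w.apply(s["contact_force"]));Tq.append(w.apply(s["ft_torque"]))
    st();F=np.mean(F,0)-[-1.05,.4,-1.2];Tq=np.mean(Tq,0)-[0,.44,-.01]
    print("avg dF",F.round(2),"dT",Tq.round(3),"ry mm",(-Tq[2]/F[0]*1000).round(1),"rz mm",(Tq[1]/F[0]*1000).round(1))
E
python3 -c "
from h import *
avg()"
```

```text
t 11.3667 offset from x=0 pose (win mm) [3.8 0.3 0.7] F win [-5.81  0.91 -2.03] tq [0.03  1.299 0.15 ] rot err [0.03 0.05 0.48] w 0.224
avg dF [-4.7  -0.14 -0.41] dT [0.068 0.881 0.118] ry mm 25.1 rz mm -187.6
```

Emit:
play_rows(
  steps=[
    [[0,0,0,0.2,0,-0.15],[0,0,0,0.4,0,-0.15],[0,0,0,0.4,0,-0.15],[0,0,0,0.4,0,-0.15],[0,0,0,0.4,0,-0.15]],
  ],
)

```text
time: 11.78
tool_pos: [0.5024, 0.1371, 0.2253]
tool_rot: [0.19, 0.616, 0.729, 0.228]
contact_force: [-1.4, 0.4, -5.5]
gripper_width: 0.223
grasp_force: 59.0
```

```bash
python3 -c "
from h import *
avg(8)"
```

```text
t 12.1833 offset from x=0 pose (win mm) [3.9 0.2 0.7] F win [-5.87  0.39 -4.53] tq [ 0.104  1.403 -0.008] rot err [0.41 0.05 0.34] w 0.223
avg dF [-4.41  0.13 -2.36] dT [0.115 0.912 0.   ] ry mm 0.1 rz mm -206.8
```

Emit:
play_rows(
  steps=[
    [[0,0.4,0,-0.2,0,0],[0,0.7,0,-0.2,0,0],[0,0.7,0,-0.2,0,0],[0,0.7,0,-0.2,0,0],[0,0.7,0,-0.2,0,0],[0,0.7,0,-0.2,0,0]],
  ],
)

```text
time: 12.68
tool_pos: [0.5029, 0.1372, 0.2257]
tool_rot: [0.191, 0.616, 0.729, 0.23]
contact_force: [-2.8, -0.1, -6.9]
gripper_width: 0.226
grasp_force: 58.8
```

```bash
python3 -c "
from h import *
avg(8)"
```

```text
t 13.0833 offset from x=0 pose (win mm) [4.8 0.2 0.8] F win [-6.27  0.47 -6.16] tq [ 0.169  1.524 -0.039] rot err [0.2  0.05 0.34] w 0.23
avg dF [-5.52  0.47 -3.58] dT [0.109 1.072 0.005] ry mm 1.0 rz mm -194.3
```

Emit:
play_rows(
  steps=[
    [[0,0,0,0,0,0],[0,0,0,0,0,0],[0,0,0,0,0,0],[0,0,0,0,0,0],[0,0,0,0,0,0],[0,0,0,0,0,0],[0,0,0,0,0,0],[0,0,0,0,0,0],[0,0,0,0,0,0],[0,0,0,0,0,0],[0,0,0,0,0,0],[0,0,0,0,0,0]],
  ],
)

```text
time: 14.08
tool_pos: [0.503, 0.1372, 0.226]
tool_rot: [0.191, 0.616, 0.729, 0.23]
contact_force: [-2.7, 0.5, -7.9]
gripper_width: 0.224
grasp_force: 58.8
```

Emit:
play_rows(
  steps=[
    [[0,0,0,0,0,0],[0,0,0,0,0,0],[0,0,0,0,0,0],[0,0,0,0,0,0],[0,0,0,0,0,0],[0,0,0,0,0,0],[0,0,0,0,0,0],[0,0,0,0,0,0],[0,0,0,0,0,0],[0,0,0,0,0,0],[0,0,0,0,0,0],[0,0,0,0,0,0]],
  ],
)

```text
time: 15.08
tool_pos: [0.503, 0.1372, 0.226]
tool_rot: [0.191, 0.616, 0.729, 0.23]
contact_force: [-2.7, -0.6, -7.1]
gripper_width: 0.225
grasp_force: 58.8
```

```bash
python3 -c "
from h import *
avg(8)"
```

```text
t 15.4833 offset from x=0 pose (win mm) [4.9 0.2 0.9] F win [-6.81  0.28 -5.9 ] tq [6.400e-02 1.478e+00 1.000e-03] rot err [0.19 0.04 0.34] w 0.225
avg dF [-5.65 -0.13 -3.97] dT [0.074 1.081 0.011] ry mm 1.9 rz mm -191.3
```

Emit:
play_rows(
  steps=[
    [[0,-0.3,0.4,0,0,0],[0,-0.3,0.7,0,0,0],[0,-0.3,0.7,0,0,0],[0,-0.3,0.7,0,0,0],[0,-0.3,0.7,0,0,0],[0,-0.3,0.7,0,0,0],[0,-0.3,0.7,0,0,0],[0,-0.3,0.7,0,0,0],[0,-0.3,0.7,0,0,0],[0,-0.3,0.7,0,0,0],[0,-0.3,0.7,0,0,0],[0,-0.3,0.7,0,0,0]],
  ],
)

```text
time: 16.48
tool_pos: [0.5035, 0.1373, 0.2262]
tool_rot: [0.192, 0.616, 0.729, 0.23]
contact_force: [-5.9, -1.0, -5.2]
gripper_width: 0.225
grasp_force: 59.4
```

```bash
python3 -c "
from h import *
avg(8)"
```

```text
t 16.8833 offset from x=0 pose (win mm) [5.4 0.2 0.9] F win [-7.   -0.56 -1.54] tq [ 0.121  1.58  -0.01 ] rot err [0.11 0.04 0.33] w 0.225
avg dF [-5.67 -0.21  0.12] dT [ 9.20e-02  1.13e+00 -1.00e-03] ry mm -0.2 rz mm -199.4
```

Emit:
play_rows(
  steps=[
    [[0,0,0,0,0,0],[0,0,0,0,0,0],[0,0,0,0,0,0],[0,0,0,0,0,0],[0,0,0,0,0,0],[0,0,0,0,0,0],[0,0,0,0,0,0],[0,0,0,0,0,0],[0,0,0,0,0,0],[0,0,0,0,0,0],[0,0,0,0,0,0],[0,0,0,0,0,0]],
  ],
)

```text
time: 17.88
tool_pos: [0.5035, 0.1373, 0.2262]
tool_rot: [0.192, 0.616, 0.729, 0.23]
contact_force: [-5.3, -0.5, -4.0]
gripper_width: 0.225
grasp_force: 59.4
```

Emit:
play_rows(
  steps=[
    [[0,0,0,0,0,0],[0,0,0,0,0,0],[0,0,0,0,0,0],[0,0,0,0,0,0],[0,0,0,0,0,0],[0,0,0,0,0,0],[0,0,0,0,0,0],[0,0,0,0,0,0],[0,0,0,0,0,0],[0,0,0,0,0,0],[0,0,0,0,0,0],[0,0,0,0,0,0]],
  ],
)

```text
time: 18.88
tool_pos: [0.5035, 0.1373, 0.2262]
tool_rot: [0.192, 0.616, 0.729, 0.23]
contact_force: [-5.0, -1.3, -4.4]
gripper_width: 0.222
grasp_force: 59.4
```

```bash
python3 -c "
from h import *
avg(8)"
```

```text
t 19.2833 offset from x=0 pose (win mm) [5.4 0.2 0.8] F win [-6.32 -0.26 -0.67] tq [ 0.105  1.552 -0.008] rot err [0.11 0.04 0.33] w 0.226
avg dF [-5.84 -0.54  0.38] dT [ 0.088  1.1   -0.005] ry mm -0.9 rz mm -188.4
```

Emit:
play_rows(
  steps=[
    [[0,-2,0,0,0,0],[0,-5,0,0,0,0],[0,-10,0,0,0,0],[0,-18,0,0,0,0],[0,-30,0,0,0,0],[0,-42,0,0,0,0],[0,-54,0,0,0,0],[0,-64,0,0,0,0],[0,-66,0,0,0,0],[0,-66,0,0,0,0],[0,-66,0,0,0,0]],
  ],
)

```text
time: 20.2
tool_pos: [0.4506, 0.1282, 0.1892]
tool_rot: [0.193, 0.615, 0.729, 0.231]
contact_force: [0.3, -0.4, -1.2]
gripper_width: 0.222
grasp_force: 59.4
```

```bash
python3 - <<'E'
from h import *
st(); s=manip.state()
p,d=vision.grab_frame("top")
U=rot(s["tool_rot"]).inv().apply(cloud("top",p,d).reshape(-1,3)-s["tool_pos"]) # tool coords
b=U[(abs(U[:,0])<.05)&(U[:,2]>-.03)&(U[:,2]<.095)&(abs(U[:,1]-.010)<.004)]
for _ in range(4):
    A=np.column_stack([b[:,[0,2]],np.ones(len(b))]);k=np.linalg.lstsq(A,b[:,1],rcond=None)[0];r=b[:,1]-A@k
    b=b[abs(r)<2*r.std()]
print(len(b),"slope x deg",np.degrees(k[0]),"slope z deg",np.degrees(k[1]),"y at tcp",k[2],"y at mid",k[2]+k[1]*.0324,b[:,[0,2]].min(0),b[:,[0,2]].max(0))
p0=np.array([.46666,-.28024,.11177]);q0=rot([0.17677273, 0.70844301, 0.6633083 , 0.16395733])
M=Rplate(YR).as_matrix()
above=p0+M[:,2]*.12+M[:,0]*.002
delta(above+[0,0,.06],q0); print(s["tool_pos"],above,p0)
up=rot(s["tool_rot"]).inv().apply([0,0,1]);print("up in tool",up.round(3))
E
```

```text
t 20.2 offset from x=0 pose (win mm) [-59.8   0.5   1.3] F win [-0.53 -0.4  -1.09] tq [0.029 0.373 0.001] rot err [-0.02  0.02  0.34] w 0.222
605 slope x deg -0.09252030832741658 slope z deg 0.14999946325527325 y at tcp 0.009358886782335468 y at mid 0.0094437094804604 [-0.03968431 -0.02998928] [0.03768587 0.09033627]
shift [-392.3  -34.7 -135.3] turn [ 7.04 -7.33 11.34] | 416 15.2
[0.45059884 0.12824318 0.18919623] [ 0.41220928 -0.27662339  0.21866265] [ 0.46666 -0.28024  0.11177]
up in tool [ 0.004  0.574 -0.819]
```

Emit:
play_rows(
  steps=[
    [[0,3,-25,0,0,0],[0,8,-50,0,0,0],[-20,12,-75,0,0,0],[-55,10,-90,1,-1,1.5],[-95,5,-96,2,-2,3],[-135,0,-102,3,-3,4.5],[-175,-5,-108,4,-4,6],[-215,-10,-114,5,-5,7.5],[-255,-16,-120,6,-6,9],[-295,-22,-125,7,-7.3,11.3],[-330,-28,-130,7,-7.3,11.3],[-360,-32,-133,7,-7.3,11.3]],
  ],
)

```text
time: 21.25
tool_pos: [0.4096, -0.2479, 0.2783]
tool_rot: [0.178, 0.709, 0.663, 0.163]
contact_force: [1.3, 0.8, -1.4]
gripper_width: 0.222
grasp_force: 59.6
```

```bash
cat >> h.py <<'E'
p0=np.array([.46666,-.28024,.11177]);q0=rot([0.17677273, 0.70844301, 0.6633083 , 0.16395733])
def rk(h,f=0.,y=0.): # height along plate z (m), forward off backrest
    M=Rplate(YR).as_matrix(); return delta(p0+M[:,2]*h+M[:,0]*f+M[:,1]*y,q0)
E
python3 - <<'E'
from h import *
s=manip.state();print(s["time"],s["tool_pos"],s["gripper_width"])
rk(.12,.003);rk(.06,.003)
E
```

```text
21.25 [ 0.40961733 -0.24785336  0.27834843] 0.22236643441199672
shift [-28.2 -22.9  55. ] turn [-0.05  0.19 -0.01] | 66 0.2
shift [-27.9 -22.8 115. ] turn [-0.05  0.19 -0.01] | 121 0.2
```

Emit:
play_rows(
  steps=[
    [[-15,-10,5,0,0,0],[-26,-20,15,0,0.2,0],[-28,-22,35,0,0.2,0],[-28,-22,55,0,0.2,0],[-28,-22,75,0,0.2,0],[-28,-22,90,0,0.2,0],[-28,-22,103,0,0.2,0],[-28,-22,112,0,0.2,0],[-28,-22,115,0,0.2,0],[-28,-22,115,0,0.2,0],[-28,-22,115,0,0.2,0]],
  ],
)

```text
time: 22.17
tool_pos: [0.4422, -0.2751, 0.1659]
tool_rot: [0.175, 0.708, 0.664, 0.164]
contact_force: [-0.3, -0.5, -0.7]
gripper_width: 0.223
grasp_force: 59.5
```

```bash
python3 - <<'E'
from h import *
s=manip.state();print(s["time"],s["tool_pos"],s["contact_force"])
rk(.003,.002);rk(0);rk(0.06,.003)
E
```

```text
22.1667 [ 0.44220874 -0.27510899  0.1658991 ] [-0.3011876  -0.50009393 -0.69356813]
shift [-3.5 -1.4 56.4] turn [-0.09 -0.17  0.08] | 57 0.2
shift [-3.5 -3.4 59.4] turn [-0.09 -0.17  0.08] | 60 0.2
shift [-3.5 -0.6 -0.6] turn [-0.09 -0.17  0.08] | 4 0.2
```

Emit:
play_rows(
  steps=[
    [[-2,-0.5,10,0,0,0],[-3.5,-1,22,0,0,0],[-3.5,-1.4,32,0,0,0],[-3.5,-1.4,40,0,0,0],[-3.5,-1.6,47,0,0,0],[-3.5,-1.8,52,0,0,0],[-3.5,-2,55,0,0,0],[-3.5,-2,56,0,0,0],[-3.5,-2,56,0,0,0],[-3.5,-2,56,0,0,0]],
  ],
)

```text
time: 23.0
tool_pos: [0.4661, -0.2798, 0.115]
tool_rot: [0.175, 0.708, 0.664, 0.164]
contact_force: [-0.1, 0.3, -1.4]
gripper_width: 0.222
grasp_force: 59.6
```

```bash
python3 - <<'E'
from h import *
s=manip.state();print(s["time"],s["tool_pos"],s["contact_force"],s["ft_torque"])
rk(0)
E
```

```text
23.0 [ 0.46610622 -0.27983641  0.11502414] [-0.0608712   0.30754384 -1.40513805] [ 0.02293496  0.36396665 -0.00104685]
shift [-0.4 -1.   3.1] turn [-0.11 -0.19  0.07] | 3 0.2
```

Emit:
play_rows(
  steps=[
    [[-0.4,-0.3,1,0,0,0],[-0.4,-0.6,2,0,0,0],[-0.4,-0.9,2.6,0,0,0],[-0.4,-0.9,2.9,0,0,0],[-0.4,-0.9,2.9,0,0,0],[-0.4,-0.9,2.9,0,0,0]],
  ],
)

```text
time: 23.5
tool_pos: [0.4666, -0.2803, 0.1119]
tool_rot: [0.175, 0.708, 0.664, 0.164]
contact_force: [0.4, -0.1, -1.8]
gripper_width: 0.222
grasp_force: 59.7
```

```bash
python3 - <<'E'
from h import *
s=manip.state();print(s["time"],s["tool_pos"],s["contact_force"],s["ft_torque"])
rk(0)
E
```

```text
23.5 [ 0.46664572 -0.28025775  0.11190525] [ 0.42064862 -0.14812937 -1.77790843] [-0.03255702  0.12092251  0.06693566]
shift [ 0.  -0.1  0.1] turn [-0.1  -0.19  0.06] | 0 0.2
```

Emit:
play_rows(
  steps=[
    [[0,-0.2,0.3,0,0,0],[0,-0.3,0.6,0,0,0],[0,-0.3,0.6,0,0,0],[0,-0.3,0.6,0,0,0]],
  ],
)

```text
time: 23.83
tool_pos: [0.4667, -0.2803, 0.1119]
tool_rot: [0.175, 0.708, 0.664, 0.165]
contact_force: [-4.8, 3.0, 5.7]
gripper_width: 0.229
grasp_force: 60.8
```

Emit:
play_rows(
  steps=[
    [[0,0,0,0,0,0],[0,0,0,0,0,0],[0,0,0,0,0,0],[0,0,0,0,0,0],[0,0,0,0,0,0]],
  ],
  claw=-0.4,
)

```text
time: 24.25
tool_pos: [0.4664, -0.28, 0.1108]
tool_rot: [0.175, 0.708, 0.664, 0.164]
contact_force: [-1.1, -0.2, -0.1]
gripper_width: 0.301
grasp_force: 0.0
```

Emit:
play_rows(
  steps=[
    [[0,0,0,0,0,0],[0,0,0,0,0,0],[0,0,0,0,0,0],[0,0,0,0,0,0],[0,0,0,0,0,0],[0,0,0,0,0,0],[0,0,0,0,0,0],[0,0,0,0,0,0]],
  ],
  claw=1,
)

```text
time: 24.92
tool_pos: [0.4665, -0.2801, 0.111]
tool_rot: [0.175, 0.708, 0.664, 0.164]
contact_force: [0.6, 0.6, -0.7]
gripper_width: 1.002
grasp_force: 0.0
```

Emit:
play_rows(
  steps=[
    [[0,0,-5,0,0,0],[0,0,-15,0,0,0],[0,0,-30,0,0,0],[0,0,-50,0,0,0],[0,0,-70,0,0,0],[0,0,-95,0,0,0],[0,0,-120,0,0,0],[0,0,-120,0,0,0],[0,0,-120,0,0,0]],
  ],
)

```text
time: 25.67
tool_pos: [0.4108, -0.2776, 0.2199]
tool_rot: [0.177, 0.708, 0.664, 0.164]
contact_force: [0.5, -0.5, -0.7]
gripper_width: 0.997
grasp_force: 0.0
```

```bash
python3 - <<'E'
from h import *
s=manip.state();print(s["time"],s["contact_force"],s["gripper_width"])
p,d=vision.grab_frame("wrist"); T=np.eye(4);T[:3,:3]=rot(s["tool_rot"]).as_matrix();T[:3,3]=s["tool_pos"]
V=Rplate(YR).inv().apply(cloud("wrist",p,d,T).reshape(-1,3))
V=V[(V[:,0]>.44)&(V[:,0]<.52)&(V[:,1]>-.31)&(V[:,1]<-.19)&(abs(V[:,2]+.0985)<.004)]
print(np.percentile(V,[1,5,50,95,99],axis=0).round(4))
cv2.imwrite("pics/w9.png",p[100:300,150:350])
p,d=vision.grab_frame("top"); V=Rplate(YR).inv().apply(cloud("top",p,d).reshape(-1,3))
b=V[(abs(V[:,0]-.4895)<.004)&(abs(V[:,1]+.249)<.038)&(V[:,2]<-.104)&(V[:,2]>-.2)];print(len(b),np.median(b,axis=0) if len(b) else "")
E
```

```text
25.6667 [ 0.45534043 -0.48934821 -0.72170789] 0.9968825085621096
[[ 0.4703 -0.2884 -0.1022]
 [ 0.471  -0.2844 -0.1016]
 [ 0.4787 -0.2458 -0.1001]
 [ 0.4868 -0.2116 -0.0976]
 [ 0.4877 -0.2084 -0.0971]]
435 [ 0.48973744 -0.24942722 -0.14730267]
```

View pics/w9.png

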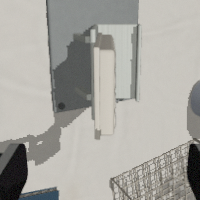

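The crop shows the plate, at about (103,85), standing in its bay against the backrest, within about 1 mm of where it started. The gripper is clear of it. Handing in.

```bash
python3 -c "
from h import *
print(order.job_done())"
```

```text
the job is handed in; nothing more can be done
None
```

The shallow plate was held flat on the reader's window at about 5.7 N (frame roughly half in) for over 2 s, then stood back in its bay within about 1 mm of its start and released; I handed the job in at about 26 s.

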